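Service a bottle rotator: swap its carrier gears and grease the drive gear

ROBOT

A 6-joint arm with a two-finger parallel gripper is mounted at the origin on the work surface. World frame = base frame: x ahead of the robot, y to its left, z up, the work surface at z = 0. Lengths are in m, angles in rad, forces in N, time in s.
With the tool pointing down it reaches from about 0.275 to 0.825 m from the base axis. Payload 4.9 kg.
Tool frame: the origin (TCP) lies midway between the tips of the shut fingers; the grasp point (between the pads) lies 19 mm behind it (bot.grip_depth is the distance from the TCP to the grasp point, in m); y points along the fingers, x is the direction in which the jaws open and shut, and the axes are right-handed (so a half turn about y gives the same grasp; the last joint's range is limited). The gripper opens to 85 mm and grips with 20 to 120 N. Pads are 22 mm wide; open, the fingers measure 114 mm over their backs; the gripper's body (76 mm by 85 mm) begins 54 mm behind the grasp point. The pads swing forward as they close: fully open they stand 13 mm farther back than shut.
Start: joints at [-1.458, 0.326, -0.193, 1.052, 0, 1.437], TCP at [0.134, -0.533, 0.231] pointing down, gripper open.
Joint ranges: [-2.65, 2.65], [-0.97, 1.79], [-1.3, 1.35], [-1.93, 2.1], [-1.47, 1.37], [-3.14, 3.14]. Speed limits (rad/s): [2.57, 2.57, 3.14, 3.14, 3.14, 3.14].

INTERFACE

Orientations are given as a unit quaternion [w, x, y, z].
In Python, from cell import bot gives the robot as it stands. Calls block until the motion is done:
- bot.move_pose(position, orientation): joint-space move of the TCP to a pose.
- bot.move_linear(position, speed=0.15, rotation=None, until_force=None): straight line of the TCP; rotation=None keeps the orientation; speed is the mean speed in m/s. With until_force (N) it stops when the force on the tool has changed by that much, and returns True; else False.
- bot.goto_joints(angles): joint-space move.
- bot.set_gripper(opening, grasp_force=None): opening from 0.0 (shut) to 1.0 (fully open); grasp_force is the grip in N (None keeps the last); returns when the fingers have stopped.
- bot.wait(seconds).
- bot.solve_ik(position, orientation): joint angles nearest the present ones, or None.
- bot.camera(name): name is "side" or "top" or "wrist"; returns the picture (420x560x3 uint8, red, green, blue); there is no depth.
- bot.calibration(name): a dict with "mtx" (3x3 intrinsics, pixels), "k1" (the pictures are not rectified: a ray, as slopes to the right and down, at radius r is drawn at 1 + k1 r^2 times it, then the intrinsics apply), "extrinsics" (4x4, takes a point from world to camera coordinates); the wrist camera has in their place "hand_eye" (4x4, takes a point from camera to tool coordinates, whose origin is the TCP and whose axes are the tool frame's). Camera axes: x right, y down, z forward; pixel columns grow to the right and rows downward; lengths in m; the calibration is good to about 2 mm. A picture is of the moment at which its call begins: read the wrist's pose just before it. calibration takes no time and is no camera call.
A pose or a line that the arm cannot do raises bot.PlanningError and nothing moves.
- bot.close_job(): hands the job in, once; it reports no verdict.
Trained networks look in the newest picture that a camera, given by its name, has taken for a name from the list of things; names that differ only in an ending like _2 or _b are one class to them, and where a whole thing is asked for, a point or a joint stands for the part that bears it (a point fixed in the world has none). Each returns a list of dicts, best first, with "confidence" (0 to 1); they miss things now and then, are a little off and sometimes report something else, mostly with a low value. They report only what shows in the picture. A call takes as long as a camera call. They do not tell look-alikes from the thing itself.
- bot.search_frame(camera, thing): "bbox" ([left, top, width, height] in pixels, round what is visible of it).
Readings, each from a call of its own:
- bot.read_clock(): time.
- bot.read_joint_positions(): joint angles.
- bot.read_joint_vel(): joint speeds.
- bot.read_joint_efforts(): joint torques, N m.
- bot.read_position(): TCP position.
- bot.read_tool_rot(): TCP orientation.
- bot.read_ft_force(): force on the tool from outside, world axes, zero at the start.
- bot.read_moment(): the same for the moment, N m.
- bot.read_gripper_width(): opening from 0.0 (shut) to 1.0 (fully open).
Only numpy, scipy, OpenCV 4.12 (cv2) and the standard library are available. Lean on these libraries where they do the work, as an engineer would, in place of code of your own. Each camera call takes 0.05 s, during which the arm holds its last target. There are 200 camera calls.

TASK

The bottle rotator's cover is off for service: lift the worn gear with the broken teeth off its stud and lay it in the parts tray, and put every sound gear from the bench on a stud of its own, hub up, rocking it about its axis as you lower it until its teeth mesh with the fixed drive gear and it drops fully home, without forcing the teeth. Once that is done, dip the brush's bristles well into the grease pot (its lid lifts off), dab them on the teeth of the drive gear, stand the brush back in its stand and put the lid back on the upright pot. Leave the other things on the bench where they are.

Things in the scene. Friction and masses are not known exactly. Their poses are not given: they have to be found in the camera images.
- rotator: bottle rotator, fixed to the bench: round white housing 210 mm across with a bare aluminium deck 50 mm above the bench, and a control panel block on one side that reaches 138 mm out from the axis and 36 mm up. Origin: on the axis at bench height; z up; x points away from the panel
- drive_gear: steel gear in the middle of the deck, locked by its gearbox (does not turn): 14 teeth, 77 mm across the tips, 60 mm at the roots, upper face 64 mm above the bench, low nut 20 mm across in the centre (69 mm up). Origin: on its axis at the deck, 50 mm up; x through a tooth. A loose gear meshes after a turn of at most 15 degrees either way, with about 2.5 degrees of play either way
- stud1 (a point): one of three steel studs on the deck, 65 mm from the drive gear's axis, 10 mm across. This point: on its axis, on the brass shoulder where a gear's underside rests when fully home (52 mm above the bench). The stud rises 24 mm above this point, its end rounded. A gear on it stops on the drive gear's teeth about 10 mm above home until its teeth stand in the gaps
- stud2 (a point): one of three steel studs on the deck, 65 mm from the drive gear's axis, 10 mm across. This point: on its axis, on the brass shoulder where a gear's underside rests when fully home (52 mm above the bench). The stud rises 24 mm above this point, its end rounded. A gear on it stops on the drive gear's teeth about 10 mm above home until its teeth stand in the gaps
- stud3 (a point): one of three steel studs on the deck, 65 mm from the drive gear's axis, 10 mm across. This point: on its axis, on the brass shoulder where a gear's underside rests when fully home (52 mm above the bench). The stud rises 24 mm above this point, its end rounded. A gear on it stops on the drive gear's teeth about 10 mm above home until its teeth stand in the gaps
- gear1: loose black plastic gear, all alike: 12 teeth, 67 mm across the tips, 50 mm at the roots, 12 mm thick with a 1.5 mm boss 26 mm across below; on top a steel hub to grip, 26 mm across, to 50 mm above the underside. A blind bore, 12 mm across and 28 mm deep, opens below. 0.16 kg. Origin: centre of the underside; z up its axis, x through a tooth. On the bench, hub up; one of the three may be absent
- gear2: loose black plastic gear, all alike: 12 teeth, 67 mm across the tips, 50 mm at the roots, 12 mm thick with a 1.5 mm boss 26 mm across below; on top a steel hub to grip, 26 mm across, to 50 mm above the underside. A blind bore, 12 mm across and 28 mm deep, opens below. 0.16 kg. Origin: centre of the underside; z up its axis, x through a tooth. On the bench, hub up; one of the three may be absent
- gear3: loose black plastic gear, all alike: 12 teeth, 67 mm across the tips, 50 mm at the roots, 12 mm thick with a 1.5 mm boss 26 mm across below; on top a steel hub to grip, 26 mm across, to 50 mm above the underside. A blind bore, 12 mm across and 28 mm deep, opens below. 0.16 kg. Origin: centre of the underside; z up its axis, x through a tooth. On the bench, hub up; one of the three may be absent
- worn_gear: worn gear like the loose ones, but with three teeth side by side broken off to stumps (at 60, 90 and 120 degrees from its x axis). Starts fully home on the stud nearest the control panel (on the side of -x of the rotator), meshed; it lifts straight off. Same sizes, same hub, same origin
- parts_tray: open steel tray fixed to the bench, 130 x 110 mm outside, 20 mm high, walls and floor 4 mm thick, empty. Origin: centre of the underside; x along the 130 mm side
- grease_pot: low round pot, open under its lid, of amber glass with a metal band, loose, 0.35 kg, 58 mm across outside, 52 mm inside, 42 mm high, inner floor 6 mm up. Origin: centre of the underside
- pot_lid: loose metal lid, 0.06 kg, on the grease pot at the start: a plug 44 mm across and 5 mm deep below, a disc 62 mm across and 4 mm thick, and a knob 18 mm across that rises 28 mm above the disc (37 mm above the underside). Origin: centre of the plug's underside, 37 mm above the pot's underside when the lid is on; z up
- brush_stand: heavy brush stand fixed to the bench: a round foot 68 mm across and 8 mm thick with an upright open tube in the middle, 25 mm across outside, 20 mm inside; the tube's mouth is 53 mm above the bench, its floor 10 mm above the bench. Origin: centre of the underside
- brush: round brush 130 mm long, 0.05 kg, standing bristles down in its stand, loose in the tube (leans up to a few degrees). Bristles (rigid here) 12 mm across, 24 mm long, tapering at the tip; ferrule 15 mm across from 24 to 44 mm; wooden handle 16 mm across from 44 to 130 mm above the tip. Origin: the bristle tip; z along the brush to the handle's end
- brush_tip (a point): the tip of the bristles (the brush's origin)
- slide_box: bystander, leave where it is; origin at the centre of its underside: slide box, 85 x 50 x 32 mm
- petri_dish: bystander, leave where it is; origin at the centre of its underside: clear closed Petri dish, 92 mm across, 15 mm high
- dropper: bystander, leave where it is; origin at the centre of its underside: white dropper bottle, 36 mm across, 88 mm high
- specimen_jar: bystander, leave where it is; origin at the centre of its underside: clear specimen jar with a lid, 48 mm across, 65 mm high
- screwdriver: bystander, leave where it is; origin at the centre of its underside: lying screwdriver, 170 mm long
- spanner: bystander, leave where it is; origin at the centre of its underside: lying double ring spanner, 160 mm long
There are look-alikes about, which are no part of the job. Leave any green or purple look-alike of the pot_lid alone.

How it is judged:
By the outcome, as a careful person would: the job done as asked, in the order asked, and still so for the second after the job is handed in, with the robot touching nothing.
Of gear1, gear2, gear3 only 2 to 3 are there at a start; the rules pass over those that are not, and their reading is None.
At some moment in a run one of gear1, gear2, gear3 may be knocked a few centimetres aside while the robot is not near it.
It also fails if it takes over 210 s, if anything falls off the work surface, if the arm or the gripper's body presses on something with over 40 N, if the wrist force passes 120 N, or if a joint passes its speed limit or range.

## Working session

There is one attempt and no reset: what is moved stays moved. The work goes in short steps, each a Python script; the robot and the scene stay as the last script left them, time stands still between calls to the robot, and variables do not carry over. Pictures are saved under pics/ and viewed, about 12 in all and at most 16, crops included, and the job is handed in when it is done.

```bash
ls; mkdir -p pics
cat > h.py <<'E'
import numpy as np, cv2
from cell import bot
from scipy.spatial.transform import Rotation as R
def q2R(q): return R.from_quat([q[1],q[2],q[3],q[0]]).as_matrix()
def R2q(m):
    x=R.from_matrix(m).as_quat(); return [x[3],x[0],x[1],x[2]]
def down(yaw): # tool z down, tool x (jaw dir) at angle yaw in world
    c,s=np.cos(yaw),np.sin(yaw)
    return R2q(np.array([[c,s,0],[s,-c,0],[0,0,-1.]]))
def cam(name,T=None):
    c=bot.calibration(name)
    if name=="wrist":
        Tw=np.eye(4);Tw[:3,:3]=q2R(T[1]);Tw[:3,3]=T[0]
        E=np.linalg.inv(Tw@np.array(c["hand_eye"]))
    else: E=np.array(c["extrinsics"])
    return np.array(c["mtx"]),c["k1"],E
def pose(): return (np.array(bot.read_position()),bot.read_tool_rot())
def unproj(uv,z,C):
    K,k1,E=C
    d=cv2.undistortPoints(np.array([[uv]],float),K,np.array([k1,0,0,0.]))[0,0]
    r=E[:3,:3].T@np.array([d[0],d[1],1]); o=-E[:3,:3].T@E[:3,3]
    return o+r*(z-o[2])/r[2]
def proj(P,C):
    K,k1,E=C
    return cv2.projectPoints(np.array(P,float).reshape(-1,1,3),cv2.Rodrigues(E[:3,:3])[0],E[:3,3],K,np.array([k1,0,0,0.]))[0][:,0]
def snap(name,f=None,scale=1.4):
    T=pose() if name=="wrist" else None
    im=np.array(bot.camera(name)); C=cam(name,T)
    if f: cv2.imwrite("pics/"+f,cv2.resize(im[...,::-1],None,fx=scale,fy=scale,interpolation=cv2.INTER_CUBIC))
    return im,C
E
python3 - <<'E'
from h import *
for n in ("top","side"):
    im,C=snap(n,n+"0.png",1.4); np.save(n+"0.npy",im)
    E=C[2]; print(n,-E[:3,:3].T@E[:3,3],C[0][0,0],C[1])
    for t in "rotator drive_gear gear1 worn_gear parts_tray grease_pot pot_lid brush_stand brush slide_box petri_dish dropper specimen_jar screwdriver spanner".split():
        for d in bot.search_frame(n,t)[:5]:
            b=d["bbox"]; u=(b[0]+b[2]/2,b[1]+b[3]/2)
            print(t,round(d["confidence"],2),np.round(b),np.round(unproj(u,0.03,C)[:2],3))
print(bot.read_clock(), bot.grip_depth)
E
```

```text
pics
top [ 0.41703244 -0.03096437  1.35335765] 491.93799383595064 -0.17635375004925527
rotator 0.95 [251. 170.  76.  95.] [ 0.553 -0.038]
rotator 0.57 [369. 190.   8.  12.] [ 0.605 -0.268]
drive_gear 0.8 [276. 192.  25.  29.] [ 0.583 -0.037]
drive_gear 0.61 [198. 147.  12.  15.] [0.735 0.194]
gear1 0.77 [358. 249.  21.  23.] [ 0.431 -0.247]
gear1 0.6 [172. 196.  25.  19.] [0.595 0.248]
worn_gear 0.55 [267. 220.  25.  24.] [ 0.515 -0.013]
parts_tray 0.93 [113. 213.  36.  47.] [0.512 0.398]
parts_tray 0.59 [335. 134.  21.  23.] [ 0.749 -0.198]
grease_pot 0.56 [405. 201.  10.  15.] [ 0.568 -0.368]
pot_lid 0.88 [427. 159.  23.  25.] [ 0.669 -0.457]
pot_lid 0.75 [407. 196.  21.  20.] [ 0.573 -0.391]
pot_lid 0.69 [439. 190.  20.  26.] [ 0.58  -0.481]
pot_lid 0.21 [196. 149.  14.  14.] [0.732 0.196]
brush_stand 0.73 [356. 188.  23.  23.] [ 0.597 -0.253]
brush 0.46 [366. 191.  11.   9.] [ 0.607 -0.265]
brush 0.22 [358. 249.  20.  23.] [ 0.43  -0.245]
slide_box 0.58 [105. 164.  33.  31.] [0.674 0.427]
petri_dish 0.62 [247. 171.  80.  96.] [ 0.55  -0.033]
dropper 0.7 [196. 148.  13.  14.] [0.7
[... 1000 characters left out ...]
.] [ 0.602 -0.274]
brush_stand 0.25 [283. 156.  23.  21.] [0.605 0.244]
brush 0.72 [310. 254.   8.  32.] [ 0.605 -0.192]
brush 0.53 [282. 208.  30.  21.] [ 0.583 -0.   ]
petri_dish 0.55 [205. 135.  30.  18.] [0.363 0.405]
petri_dish 0.34 [195. 190.  48.  22.] [0.369 0.094]
dropper 0.68 [331. 156.  17.  29.] [0.742 0.211]
specimen_jar 0.7 [333. 154.  14.  28.] [0.745 0.223]
specimen_jar 0.59 [363. 250.  25.  33.] [ 0.756 -0.193]
screwdriver 0.73 [190. 189.  52.  19.] [0.361 0.105]
screwdriver 0.71 [246. 135.  37.  26.] [0.516 0.362]
spanner 0.55 [197. 337.  38.  70.] [ 0.377 -0.438]
spanner 0.45 [238. 197.  99.  66.] [ 0.555 -0.044]
spanner 0.3 [283. 208.  28.  20.] [ 0.583 -0.   ]
1.6 0.0187
```

View pics/top0.png

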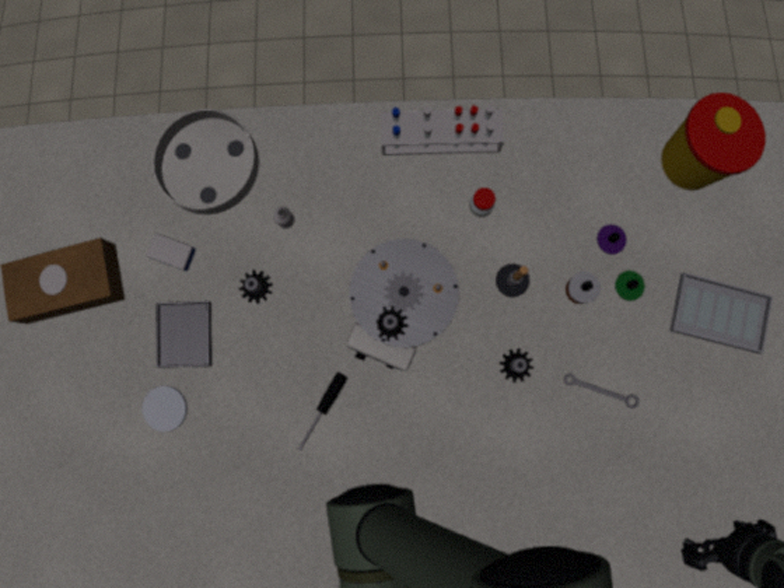

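View pics/side0.png

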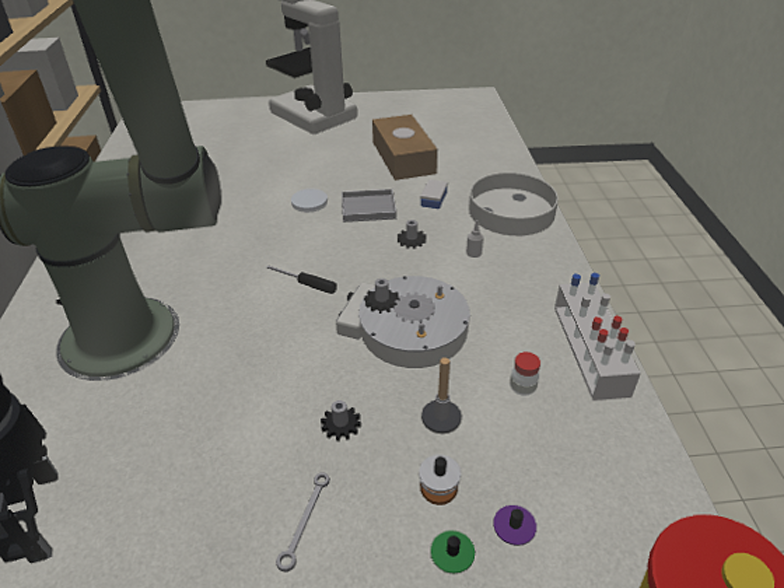

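Two loose gears: A at view px (255,287) near the tray and B at (517,365). The worn gear is on the deck at (390,322), and two studs are free at (384,265) and (437,288). The pot has a silver/white lid at (583,288); the green and purple lids at (630,285) and (612,239) are look-alikes. The third gear is absent. Next I'll look from close by with the wrist camera.

Run:
```python
from h import *
c=bot.calibration("wrist"); he=np.array(c["hand_eye"]); print(np.round(he,3),c["mtx"][0][0],c["k1"])
import pickle
ims=[];out={}
# aim so that optical axis hits target at z
for n,(x,y,z) in dict(B=(.43,-.25,.05),pot=(.585,-.345,.05),deck=(.56,-.035,.065),A=(.595,.25,.05)).items():
    yaw=np.arctan2(y,x)+np.pi/2
    Rm=q2R(down(yaw)); p=np.array([x,y,.30]); 
    # offset: shift so target is central
    o=Rm@he[:3,3]; d=Rm@he[:3,2]; s=(z-(p[2]+o[2]))/d[2]; hit=p+o+d*s
    p[:2]-= (hit-p)[:2]
    try: bot.move_pose(p.tolist(),down(yaw))
    except bot.PlanningError as e:
        print(n,"fail",e,p); continue
    bot.wait(.2)
    im,C=snap("wrist"); out[n]=(im,C); ims.append(im)
    print(n,bot.read_clock(),np.round(bot.read_joint_positions(),2))
    for t in ["gear1","worn_gear","drive_gear","pot_lid","brush_stand","brush","parts_tray"]:
        for d in bot.search_frame("wrist",t)[:3]:
            b=d["bbox"]; 
            if d["confidence"]>.4: print(t,round(d["confidence"],2),np.round(b),np.round(unproj((b[0]+b[2]/2,b[1]+b[3]/2),.05,C)[:2],4))
pickle.dump(out,open("w1.pkl","wb"))
m=np.vstack([np.hstack(ims[:2]),np.hstack(ims[2:4])])
cv2.imwrite("pics/w1.png",cv2.resize(m[...,::-1],(800,600),interpolation=cv2.INTER_AREA))
```

```text
[[ 1.     0.001 -0.002 -0.   ]
 [ 0.002 -0.318  0.948 -0.143]
 [-0.    -0.948 -0.318  0.082]
 [ 0.     0.     0.     1.   ]] 329.25772814877513 -0.03251360615213736
B 4.8 [-0.62  0.99  0.04 -0.95  0.09  0.  ]
pot 6.3083 [-0.61  1.4   0.99 -0.4   0.07  0.  ]
deck 9.0333 [-0.15  1.02  0.11 -0.91  0.09  0.  ]
A 11.6667 [ 0.32  1.28  0.72 -0.56  0.08 -0.  ]
```

View pics/w1.png

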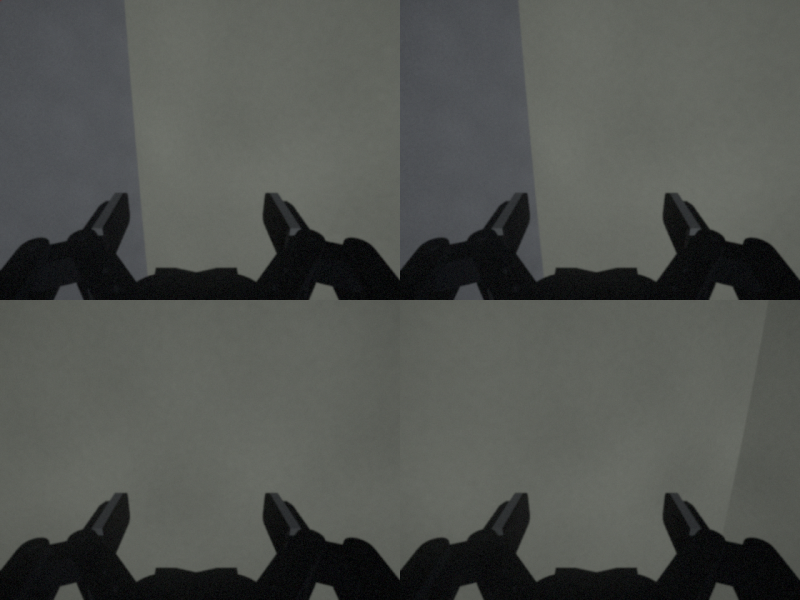

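The wrist shots look at the horizon: the tool's y axis is the approach direction, so I'm fixing the helper.

```bash
python3 - <<'E'
s=open('h.py').read()
a=s.index("def down"); b=s.index("def cam(")
s=s[:a]+'''def down(yaw): # tool y down, tool x (jaw dir) at angle yaw; tool z (camera side) at yaw+90
    c,s=np.cos(yaw),np.sin(yaw)
    return R2q(np.array([[c,0,-s],[s,0,c],[0,-1.,0]]))
'''+s[b:]
open('h.py','w').write(s)
E
cat > look.py <<'E'
from h import *
he=np.array(bot.calibration("wrist")["hand_eye"])
def look(x,y,z,h=.30,yaw=None):
    yaw=np.arctan2(y,x)-np.pi/2 if yaw is None else yaw
    Rm=q2R(down(yaw)); p=np.array([x,y,h])
    o=Rm@he[:3,3]; d=Rm@he[:3,2]; hit=p+o+d*(z-(p[2]+o[2]))/d[2]
    p[:2]-=(hit-p)[:2]
    bot.move_pose(p.tolist(),down(yaw)); bot.wait(.3)
    return snap("wrist")
E
python3 - <<'E'
from look import *
import pickle
print(bot.read_clock(), np.round(bot.read_joint_positions(),2))
ims=[];out={}
for n,(x,y,z) in dict(A=(.595,.25,.05),deck=(.56,-.035,.065),B=(.43,-.25,.05),pot=(.585,-.345,.05)).items():
    try: im,C=look(x,y,z)
    except bot.PlanningError as e: print(n,"fail",e); continue
    out[n]=(im,C); ims.append(im)
    print(n,bot.read_clock(),np.round(bot.read_joint_positions(),2),np.round(pose()[0],3))
    for t in ["gear1","worn_gear","drive_gear","pot_lid","brush_stand","brush","parts_tray"]:
        for d in bot.search_frame("wrist",t)[:3]:
            b=d["bbox"]; 
            if d["confidence"]>.4: print(t,round(d["confidence"],2),np.round(b),np.round(unproj((b[0]+b[2]/2,b[1]+b[3]/2),.05,C)[:2],4))
pickle.dump(out,open("w1.pkl","wb"))
m=np.vstack([np.hstack(ims[:2]),np.hstack(ims[2:4])])
cv2.imwrite("pics/w2.png",cv2.resize(m[...,::-1],(800,600),interpolation=cv2.INTER_AREA))
E
```

```text
12.0167 [ 0.32  1.28  0.72 -0.56  0.08  0.  ]
A 14.9333 [0.29 0.6  0.4  1.38 0.   3.04] [0.642 0.27  0.3  ]
gear1 0.84 [245. 166.  49.  47.] [0.6134 0.2649]
worn_gear 0.49 [424. 305.  23.  21.] [ 0.5333 -0.0256]
drive_gear 0.89 [428. 271.  58.  50.] [ 0.5719 -0.0365]
brush_stand 0.85 [538. 293.  22.  35.] [ 0.6034 -0.1768]
parts_tray 0.69 [ 94. 155. 104. 111.] [0.5263 0.3992]
deck 16.8167 [-0.18  0.4   0.1   1.26  0.    3.02] [ 0.606 -0.037  0.3  ]
gear1 0.9 [398. 246.  50.  46.] [ 0.4547 -0.2284]
gear1 0.72 [ 28. 153.  59.  48.] [0.6109 0.2339]
drive_gear 0.55 [241. 161.  64.  64.] [ 0.5733 -0.0318]
pot_lid 0.88 [527. 152.  33.  46.] [ 0.5767 -0.3703]
brush_stand 0.62 [412. 132.  49.  47.] [ 0.6084 -0.2318]
brush 0.66 [444. 155.  59.  31.] [ 0.5869 -0.2799]
parts_tray 0.71 [  0. 201.  31.  85.] [0.524  0.3166]
B 18.575 [-0.66  0.29 -0.07  1.21  0.    3.01] [ 0.474 -0.275  0.3  ]
gear1 0.89 [252. 174.  46.  44.] [ 0.4429 -0.2567]
worn_gear 0.6 [ 50. 222.  56.  48.] [0.5141 0.0047]
worn_gear 0.49 [252. 176.  48.  43.] [ 0.4407 -0.2567]
drive_gear 0.93 [ 29. 163.  66.  63.] [ 0.5788 -0
[... 184 characters left out ...]
 [182.  57.  53.  55.] [ 0.5929 -0.2576]
brush_stand 0.46 [173.  70.  35.  23.] [ 0.6065 -0.2413]
brush 0.79 [173.  70.  35.  20.] [ 0.6067 -0.2424]
pot 20.0333 [-0.63  0.68  0.55  1.44  0.    3.04] [ 0.628 -0.371  0.301]
gear1 0.95 [251. 293.  40.  40.] [ 0.4487 -0.2587]
drive_gear 0.65 [ 59. 294.  56.  46.] [ 0.5772 -0.0255]
drive_gear 0.45 [ 25. 237. 137. 100.] [ 0.6103 -0.0656]
pot_lid 0.88 [343. 120.  49.  49.] [ 0.595  -0.4794]
pot_lid 0.7 [282. 172.  46.  49.] [ 0.5763 -0.3833]
pot_lid 0.7 [289.  66.  50.  52.] [ 0.6797 -0.4524]
brush_stand 0.57 [188. 198.  50.  45.] [ 0.608  -0.2671]
brush 0.75 [184. 228.  31.  44.] [ 0.5818 -0.2274]
brush 0.49 [279. 172.  51.  50.] [ 0.5762 -0.3838]
```

View pics/w2.png

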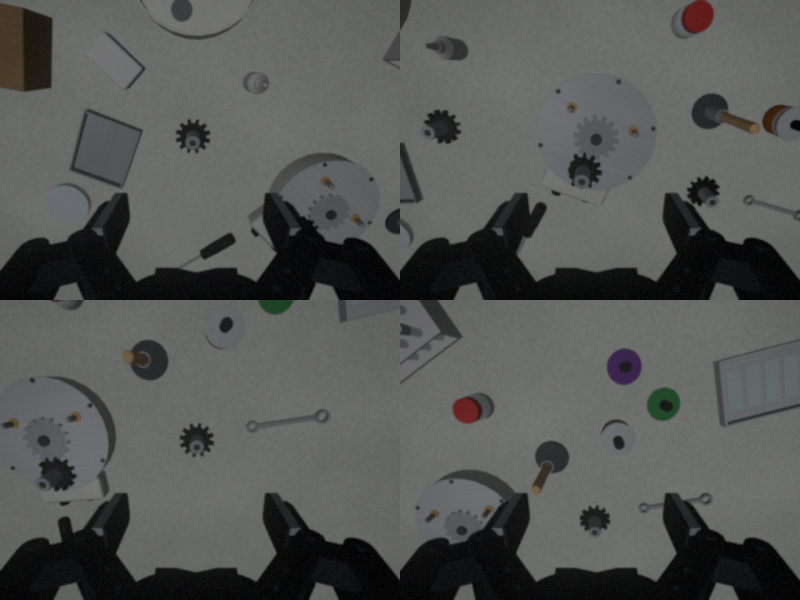

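Deck, gears, pot, stand and tray are all clearly seen. Joint 6 is close to its limit with this yaw, so I'll work with the tool turned by 180°. Next is a vertical close look at the deck to fit the drive gear and studs.

```bash
cat >> look.py <<'E'
def above(x,y,h=.20,yaw=None):
    "camera vertically above x,y"
    yaw=np.arctan2(y,x)+np.pi/2 if yaw is None else yaw
    o=q2R(down(yaw))@he[:3,3]
    bot.move_pose([x-o[0],y-o[1],h],down(yaw)); bot.wait(.3)
    return snap("wrist")
def rect(im,C,x,y,z,half=.06,res=.0004):
    "metric top view: row -> -x, col -> -y  (as looking from above, x up, y left)"
    n=int(2*half/res)+1; a=half-np.arange(n)*res
    X,Y=np.meshgrid(x+a,y+a,indexing="ij")
    uv=proj(np.stack([X,Y,np.full_like(X,z)],-1).reshape(-1,3),C).reshape(n,n,2).astype(np.float32)
    return cv2.remap(im,uv[...,0],uv[...,1],cv2.INTER_LINEAR)
def fitgear(im,C,x,y,z,N,radii,span=.008,step=.0005,skip=None):
    "centre and tooth phase from the Nth harmonic of brightness round rings; teeth dark if sign -1"
    g=cv2.GaussianBlur(cv2.cvtColor(im,cv2.COLOR_RGB2GRAY),(3,3),0).astype(np.float32)
    th=np.arange(0,2*np.pi,np.pi/180); best=(0,)
    K=np.arange(-span,span+1e-9,step); res=.0005
    m=rect(g,C,x,y,z,.06,res); half=.06
    for dx in K:
        for dy in K:
            f=0
            for r in radii:
                X=dx+r*np.cos(th);Y=dy+r*np.sin(th)
                v=cv2.remap(m,((half-Y)/res).astype(np.float32)[None],((half-X)/res).astype(np.float32)[None],cv2.INTER_LINEAR)[0]
                f=f+(v*np.exp(-1j*N*th)).mean()
            if abs(f)>best[0]: best=(abs(f),x+dx,y+dy,np.angle(f))
    return best   # brightness max at angle -phase/N
E
python3 - <<'E'
from look import *
import pickle
im,C=above(.575,-.033); pickle.dump((im,C),open("deck.pkl","wb"))
print(bot.read_clock(),np.round(bot.read_joint_positions(),2))
b=fitgear(im,C,.578,-.033,.064,14,[.032,.034,.036]); print(b,np.degrees(-b[3]/14)%(360/14))
hsv=cv2.cvtColor(rect(im,C,.56,-.035,.052,.12),cv2.COLOR_RGB2HSV)
k=((hsv[...,1]>90)&(hsv[...,0]<30)&(hsv[...,0]>8)&(hsv[...,2]>50)).astype(np.uint8)
n,l,s,c=cv2.connectedComponentsWithStats(k)
for i in range(1,n):
    if s[i,4]>60: 
        x,y=.56+.12-c[i][1]*.0004,-.035+.12-c[i][0]*.0004
        print(s[i],x,y,np.hypot(x-b[1],y-b[2]),np.degrees(np.arctan2(y-b[2],x-b[1])))
m=rect(im,C,.56,-.035,.064,.12)
def mk(x,y): cv2.circle(m,(int((-.035+.12-y)/.0004),int((.56+.12-x)/.0004)),3,(255,0,0),-1)
mk(b[1],b[2])
for k in range(14):
    t=-b[3]/14+k*2*np.pi/14; mk(b[1]+.04*np.cos(t),b[2]+.04*np.sin(t))
cv2.imwrite("pics/deck.png",m[...,::-1])
E
```

```text
23.3917 [-0.17  0.55  0.07  1.1  -0.   -0.11]
(np.float64(8.929897185928345), np.float64(0.57), np.float64(-0.030999999999999993), np.float64(-0.44382876146099004)) 1.8163939184452353
[185 110  41  40 656] 0.6264146341463415 0.0014237804878048654 0.06506852147534103 29.887730859216273
[440 226  35  42 649] 0.5812246533127889 -0.09639352850539293 0.06634987876686696 -80.26022131298625
```

View pics/deck.png

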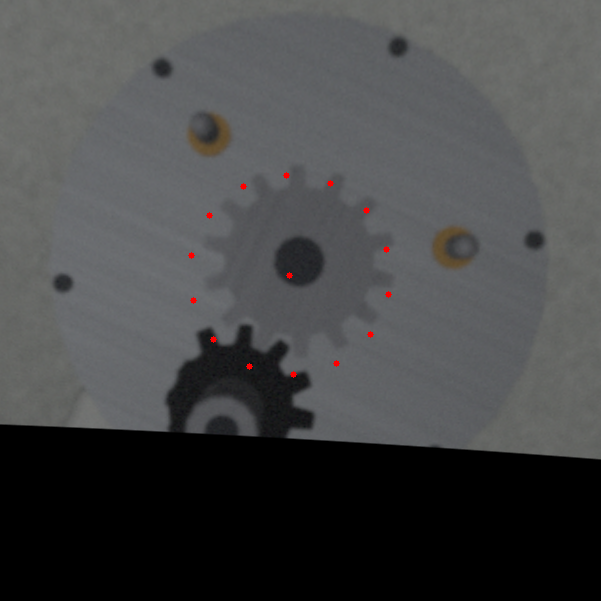

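The unmasked fit was pulled off by the black gear. I'll take the nut (299,261), refit the phase with the worn gear masked out, and cross-check with the opposite-yaw picture to cancel hand-eye error.

```bash
cat > ana.py <<'E'
from look import *
import pickle
def disc(im,C,x,y,z,r0,half=.02,thr=None):
    "centre of the dark disc"
    m=cv2.cvtColor(rect(im,C,x,y,z,half,.0002),cv2.COLOR_RGB2GRAY)
    m=cv2.GaussianBlur(m,(5,5),0)
    t,b=cv2.threshold(m,0,255,cv2.THRESH_BINARY_INV+cv2.THRESH_OTSU)
    n,l,s,c=cv2.connectedComponentsWithStats(b)
    i=1+np.argmax(s[1:,4]); return x+half-c[i][1]*.0002,y+half-c[i][0]*.0002,np.sqrt(s[i,4]/np.pi)*.0002
if __name__=="__main__":
    im,C=pickle.load(open("deck.pkl","rb")); im2,C2=pickle.load(open("w1.pkl","rb"))["deck"]
    a=disc(im,C,.5756,-.0346,.068,.01); b=disc(im2,C2,.5756,-.0346,.068,.01); print(a,b)
    for I,CC,c in((im,C,a),(im2,C2,b)):
        g=cv2.cvtColor(I,cv2.COLOR_RGB2GRAY).astype(np.float32); m=rect(g,CC,c[0],c[1],.064,.06,.0004)
        th=np.radians(np.arange(-145,100,1.)); best=None
        for ph in np.radians(np.arange(0,360/14,.25)):
            s=0
            for r in(.0315,.0335,.0355):
              v=cv2.remap(m,((.06-r*np.sin(th))/.0004).astype(np.float32)[None],((.06-r*np.cos(th))/.0004).astype(np.float32)[None],1)[0]
              s-=((v-v.mean())*np.cos(14*(th-ph))).sum()
            if best is None or s>best[0]: best=(s,np.degrees(ph))
        print("phase",best)
    for I,CC,c,nm in((im,C,a,1),(im2,C2,b,2)):
        hsv=cv2.cvtColor(rect(I,CC,c[0],c[1],.052,.09),cv2.COLOR_RGB2HSV)
        k=((hsv[...,1]>90)&(hsv[...,0]<30)&(hsv[...,0]>8)&(hsv[...,2]>50)).astype(np.uint8)
        n,l,s,cc=cv2.connectedComponentsWithStats(k)
        for i in range(1,n):
            if s[i,4]>100:
                hull=cv2.convexHull(np.argwhere(l==i)[:,::-1].astype(np.int32)); (u,v),r=cv2.minEnclosingCircle(hull)
                x,y=c[0]+.09-v*.0004,c[1]+.09-u*.0004
                print(nm,x,y,r*.4,np.hypot(x-c[0],y-c[1]),np.degrees(np.arctan2(y-c[1],x-c[0])))
E
python3 ana.py
```

```text
(np.float64(0.5755537488221834), np.float64(-0.034555767936465205), np.float64(0.00972568587701532)) (np.float64(0.5757293846153846), np.float64(-0.034406512820512825), np.float64(0.00996557497033376))
phase (np.float64(3376.761336075045), np.float64(1.0))
phase (np.float64(2562.418747311128), np.float64(0.7500000000000001))
1 0.6285306622743317 0.0029129881670504135 8.284609985351564 0.06488806548866409 35.270461157054186
1 0.581393159222574 -0.09895971080755897 8.24896011352539 0.06466812639289389 -84.81924191272647
2 0.6288168510460486 0.0031567196013621707 7.800917053222657 0.06503288031455069 35.282175703232284
2 0.5817041221642126 -0.09893283117988783 7.8851974487304695 0.06480233984813195 -84.70984973504386
```

Both views agree within 0.3 mm, the phase matches the rotator's axis, and the studs come out at 65 mm radius and 120° apart. Starting with the worn gear.

```bash
cat > act.py <<'E'
from ana import *
O=np.array([.5757,-.0345]); gd=bot.grip_depth
stud={k:O+.065*np.array([np.cos(np.radians(a)),np.sin(np.radians(a))]) for k,a in((1,35.25),(2,-84.75),(3,155.25))}
def go(x,y,z,yaw): bot.move_pose([float(x),float(y),float(z)],down(yaw))
def lin(x,y,z,sp=.15,uf=None,yaw=None):
    return bot.move_linear([float(x),float(y),float(z)],speed=sp,until_force=uf,rotation=None if yaw is None else down(yaw))
def st(m=""): print(m,"t",round(bot.read_clock(),1),"p",np.round(bot.read_position(),4),"F",np.round(bot.read_ft_force(),1),"w",round(bot.read_gripper_width(),3))
E
python3 - <<'E'
from act import *
im,C=pickle.load(open("w1.pkl","rb"))["A"]
q=[unproj((u*1.4,v*1.4),.02,C) for u,v in((88,110),(142,130),(123,187),(71,168))]
t=np.mean(q,0); print(t,[round(np.linalg.norm(q[i]-q[(i+1)%4]),3) for i in range(4)])
d=q[1]-q[2]; ty=np.arctan2(d[1],d[0]); print(np.degrees(ty))
yaw=np.radians(65.25); x,y=stud[3]
go(x,y,.2,yaw); bot.set_gripper(.6); lin(x,y,.075); st()
bot.set_gripper(0,40); st("grip")
lin(x,y,.085,.05); st("lift"); lin(x,y,.2)
w=bot.read_gripper_width(); st()
if w>.2:
    yaw=ty%np.pi
    go(t[0],t[1],.2,yaw); lin(t[0],t[1],.06); print(lin(t[0],t[1],.02,.05,5)); st("tray")
    bot.set_gripper(.55); st(); lin(t[0],t[1],.2)
    im,C=above(.607,.255,.2); pickle.dump((im,C),open("A.pkl","wb"))
    print(np.round(bot.read_joint_positions(),2))
    cv2.imwrite("pics/A.png",im[...,::-1]); st()
E
```

```text
[0.51418043 0.40429574 0.02      ] [np.float64(0.103), np.float64(0.128), np.float64(0.108), np.float64(0.125)]
1.014587299067128
 t 25.4 p [ 0.5174 -0.0074  0.0757] F [0.5 0.1 0.5] w 0.601
grip t 25.8 p [ 0.5175 -0.0074  0.076 ] F [-0.7 -0.1  5.8] w 0.283
lift t 26.1 p [ 0.5167 -0.0073  0.0852] F [ 0.  -0.2 -0.8] w 0.286
 t 27.1 p [ 0.5159 -0.0072  0.1991] F [ 0.   0.1 -2.2] w 0.293
True
tray t 30.4 p [0.5138 0.4041 0.0276] F [ 1.  -0.1  1.5] w 0.284
 t 30.7 p [0.513  0.4036 0.0272] F [-0.  -0.   0.2] w 0.553
[ 0.3   0.72  0.38  1.23  0.   -0.1 ]
 t 34.3 p [0.6826 0.2869 0.2001] F [0.4 0.5 0.5] w 0.553
```

View pics/A.png

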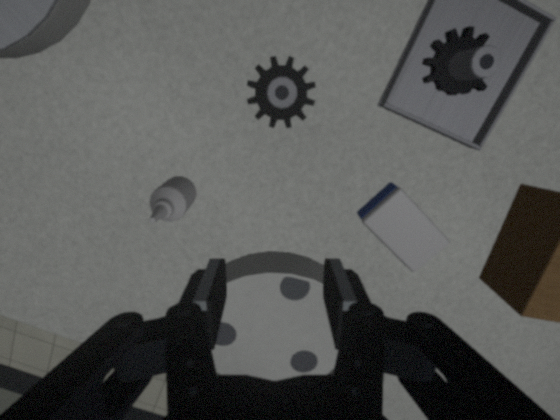

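The worn gear lies upright inside the tray at (455,60). Gear A at (281,92) has all 12 teeth, so it's sound. Fitting its centre and phase and installing it on stud 1.

```bash
cat >> act.py <<'E'
TARGET={1:.26,2:10.25,3:20.25}
def gearfit(im,C,x,y):
    b=fitgear(im,C,x,y,.0135,12,[.027,.029,.031],.006,.0005)
    ph=np.degrees((-b[3]+np.pi)/12)%30      # teeth dark
    return b[1],b[2],ph,b[0]
def install(gx,gy,ph,k,yaw0):
    "pick gear at gx,gy, tooth phase ph (deg), put on stud k"
    d=(TARGET[k]-ph+15)%30-15
    hz=.022; yaw1=yaw0+np.radians(d); sx,sy=stud[k]
    go(gx,gy,.15,yaw0); bot.set_gripper(.6); lin(gx,gy,hz); bot.set_gripper(0,60); st("grip")
    hz=bot.read_position()[2]
    lin(gx,gy,.16); w=bot.read_gripper_width(); st("up")
    if w<.2: return False
    go(sx,sy,.16,yaw1); lin(sx,sy,.052+hz+.027,.1); bot.wait(.2); st("over")
    home=.052+hz
    hit=lin(sx,sy,home-.002,.03,5); st("down hit=%s above=%.1fmm"%(hit,1e3*(bot.read_position()[2]-home)))
    if bot.read_position()[2]-home>.012: return False
    for o in (2,-2,4,-4,6,-6,8,-8,10,-10,13,-13,16,-16):
        z=bot.read_position()[2]
        if z-home<.003: break
        y2=yaw1+np.radians(o)
        lin(sx,sy,z+.001,.05,None,y2); hit=lin(sx,sy,home-.002,.03,5); st("rock %d above=%.1f"%(o,1e3*(bot.read_position()[2]-home)))
    return bot.read_position()[2]-home<.003
def letgo():
    bot.set_gripper(.55); p=bot.read_position(); st("released"); lin(p[0],p[1],.18)
E
python3 - <<'E'
from act import *
im,C=pickle.load(open("A.pkl","rb"))
g=gearfit(im,C,.607,.255); h=disc(im,C,g[0],g[1],.05,.004,.009); print(g,h)
yaw0=np.arctan2(g[1],g[0])+np.pi/2-.3
print(np.degrees(yaw0))
ok=install(g[0],g[1],g[2],1,yaw0); print(ok)
if ok: letgo()
E
```

```text
(np.float64(0.601), np.float64(0.26), np.float64(6.494129295038637), np.float64(59.83261999886624)) (np.float64(0.6011471740768651), np.float64(0.26006541070082895), np.float64(0.005813069543474533))
96.20516936854641
grip t 36.3 p [0.602  0.2602 0.0233] F [-1.1 -0.7  5.6] w 0.28
up t 37.4 p [0.6002 0.2597 0.1587] F [-0.6  0.4 -1.9] w 0.281
over t 39.3 p [0.6294 0.0029 0.1032] F [ 0.5  0.7 -2.1] w 0.282
down hit=True above=-0.0mm t 40.2 p [0.6284 0.0031 0.0753] F [ 0.3 -0.2  4.2] w 0.282
True
released t 40.5 p [0.6272 0.0032 0.074 ] F [-0.3  0.  -0.6] w 0.551
```

Fully home on the first try. Now gear B.

Run:
```python
from act import *
im,C=above(.437,-.255,.2)
cv2.imwrite("pics/B.png",im[...,::-1])
c=[(d["confidence"],d["bbox"]) for d in bot.search_frame("wrist","gear1")]; print([(round(a,2),np.round(b)) for a,b in c])
def ctr(b): return unproj((b[0]+b[2]/2,b[1]+b[3]/2),.0135,C)[:2]
cand=[ctr(b) for a,b in c if a>.4]; cand=min(cand,key=lambda p:np.hypot(p[0]-.437,p[1]+.255)); print(cand)
g=gearfit(im,C,*cand); h=disc(im,C,g[0],g[1],.05,.004,.009); print(g,h)
if np.hypot(g[0]-h[0],g[1]-h[1])<.003:
    yaw0=np.arctan2(g[1],g[0])+np.pi/2
    ok=install(g[0],g[1],g[2],2,yaw0); print(ok)
    if ok:
        letgo()
        im,C=above(.5757,-.0345,.22); cv2.imwrite("pics/deck2.png",im[...,::-1]); pickle.dump((im,C),open("deck2.pkl","wb")); st()
```

```text
[(0.77, array([276.,  22.,  72.,  77.]))]
[ 0.42705072 -0.20707698]
(np.float64(0.42755072159676694), np.float64(-0.20707697663711494), np.float64(3.088048592296788), np.float64(61.509032276813365)) (np.float64(0.4275992364482521), np.float64(-0.20624110458837158), np.float64(0.005782323965737771))
grip t 45.2 p [ 0.4283 -0.2075  0.023 ] F [0.5 1.2 5.8] w 0.284
up t 46.2 p [ 0.4269 -0.2066  0.1592] F [-0.1 -0.5 -0.3] w 0.283
over t 47.9 p [ 0.5822 -0.0994  0.1028] F [-0.6  0.8 -2.3] w 0.283
down hit=True above=0.0mm t 48.8 p [ 0.5817 -0.0993  0.075 ] F [-0.9 -0.   4.9] w 0.288
True
released t 49.1 p [ 0.5807 -0.099   0.0738] F [-0.   0.5 -0.1] w 0.551
 t 50.8 p [ 0.6569 -0.0401  0.2197] F [ 0.7  0.3 -0.6] w 0.548
```

Gear B had been knocked about 4 cm aside; it was found there, and it's home now. Now looking at the pot and the brush stand.

Run:
```python
from act import *
im0,_=pickle.load(open("deck2.pkl","rb"))
im1,C1=above(.578,-.385,.24); im2,C2=above(.603,-.262,.26)
pickle.dump((im1,C1,im2,C2),open("pot.pkl","wb"))
for d in bot.search_frame("wrist","brush")[:2]+bot.search_frame("wrist","brush_stand")[:2]: print(d)
st()
cv2.imwrite("pics/pot.png",np.vstack([np.hstack([im1,im2])])[...,::-1][:300,:])
m=np.vstack([np.hstack([im1,im2])[:300],np.hstack([im0,im0*0])[:300]])
cv2.imwrite("pics/m3.png",cv2.resize(m[...,::-1],(800,430),interpolation=cv2.INTER_AREA))
```

```text
{'bbox': [275.9, 76.2, 21.8, 20.6], 'confidence': 0.72}
{'bbox': [462.5, 2.2, 42.0, 10.8], 'confidence': 0.59}
{'bbox': [254.8, 56.9, 56.7, 62.4], 'confidence': 0.7}
{'bbox': [168.9, 93.7, 24.4, 45.2], 'confidence': 0.17}
 t 53.7 p [ 0.678  -0.2955  0.2597] F [-0.4  1.3 -0.3] w 0.548
```

View pics/m3.png

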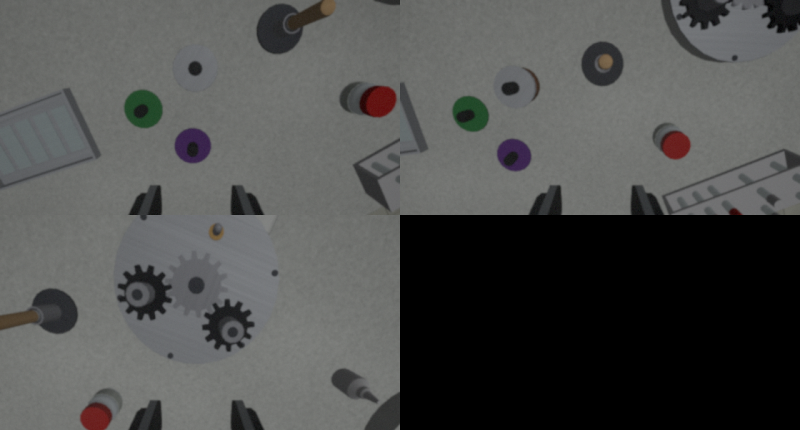

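Both sound gears sit meshed on studs 1 and 2 and stud 3 is free. Candidates for the lid are silver/white (195,68), green (143,108) and purple (192,145); the silver one sits on the amber pot, so it's the one. Measuring the knob and stand, then the lid.

Run:
```python
from act import *
im1,C1,im2,C2=pickle.load(open("pot.pkl","rb"))
k=disc(im1,C1,*unproj((195*1.4,68*1.4),.074,C1)[:2],.074,.009,.016); print("knob",k)
# lid disc (bright) at z=.046
x,y=k[:2]; m=cv2.GaussianBlur(cv2.cvtColor(rect(im1,C1,x,y,.046,.05,.0004),cv2.COLOR_RGB2GRAY),(5,5),0)
c=cv2.HoughCircles(m,cv2.HOUGH_GRADIENT,2,100,param1=60,param2=10,minRadius=70,maxRadius=84); print("lid",[(round(x+.05-v*.0004,4),round(y+.05-u*.0004,4),r*.4) for u,v,r in (c[0][:2] if c is not None else [])])
f=disc(im2,C2,*unproj((603/.714-560,64/.714),.008,C2)[:2],.008,.034,.045); print("foot",f)
for dd,CC in(((286.8,86.5),C2),):
    t=unproj(dd,.14,CC); print("top",t, "lean",np.degrees(np.arctan2(t[1]-f[1],t[0]-f[0])),np.hypot(t[1]-f[1],t[0]-f[0]))
x,y=k[:2]
yaw=np.arctan2(y,x)+np.pi/2
go(x,y,.2,yaw); bot.set_gripper(.5); lin(x,y,.049); bot.set_gripper(0,40); st("grip"); lin(x,y,.07,.05); lin(x,y,.16); st("up")
px,py=.50,-.32; go(px,py,.16,yaw); lin(px,py,.03); print(lin(px,py,.006,.04,3)); st("down")
bot.set_gripper(.5); lin(px,py,.2)
im1,C1=above(x,y,.24); im2,C2=above(px,py,.24); pickle.dump((im1,C1,im2,C2),open("pot2.pkl","wb"))
cv2.imwrite("pics/m4.png",cv2.resize(np.hstack([im1,im2])[:300,:,::-1],(800,214),interpolation=cv2.INTER_AREA)); st()
```

```text
knob (np.float64(0.5765367438816744), np.float64(-0.38416181210301065), np.float64(0.008559334285098419))
lid [(np.float64(0.5949), np.float64(-0.369), np.float32(32.88))]
foot (np.float64(0.599037190589897), np.float64(-0.25085485797463797), np.float64(0.03123246728018698))
top [ 0.59942026 -0.25114701  0.14      ] lean -37.331778564752206 0.00048176046878507095
grip t 56.1 p [ 0.5772 -0.3848  0.0503] F [-0.9 -0.6  5.5] w 0.197
up t 57.4 p [ 0.576  -0.3837  0.159 ] F [ 0.6  0.6 -1.4] w 0.196
True
down t 59.4 p [ 0.5001 -0.3201  0.0126] F [ 0.2 -0.   0.8] w 0.191
 t 63.1 p [ 0.5695 -0.3647  0.2394] F [0.4 0.6 0.1] w 0.499
```

View pics/m4.png

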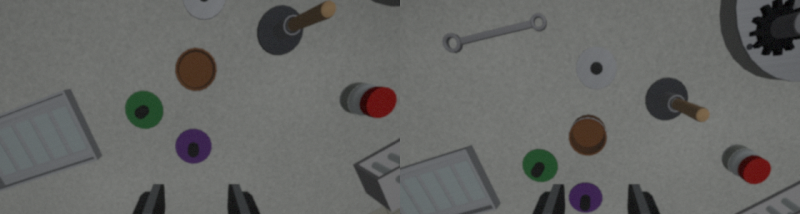

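Run:
```python
from act import *
def blob(mask,res,x,y,half):
    n,l,s,c=cv2.connectedComponentsWithStats(cv2.morphologyEx(mask.astype(np.uint8),cv2.MORPH_OPEN,np.ones((5,5))))
    i=1+np.argmax(s[1:,4]); (u,v),r=cv2.minEnclosingCircle(np.argwhere(l==i)[:,::-1].astype(np.int32)); return round(x+half-v*res,4),round(y+half-u*res,4),round(r*res*1e3,1)
a1,c1,a2,c2=pickle.load(open("pot.pkl","rb")); b1,d1,b2,d2=pickle.load(open("pot2.pkl","rb"))
for I,C in((b1,d1),(b2,d2)):
    m=rect(I,C,.577,-.384,.042,.05); h=cv2.cvtColor(m,cv2.COLOR_RGB2HSV); print("pot",blob((h[...,1]>100)&(h[...,0]<25),.0004,.577,-.384,.05))
for I,C in((a2,c2),(a1,c1),(b2,d2),(b1,d1)):
    m=cv2.cvtColor(rect(I,C,.6,-.252,.008,.05),cv2.COLOR_RGB2GRAY); t,b=cv2.threshold(m,0,255,cv2.THRESH_BINARY_INV+cv2.THRESH_OTSU)
    print("foot",blob(b>0,.0004,.6,-.252,.05))
    m=rect(I,C,.6,-.252,.14,.04); h=cv2.cvtColor(m,cv2.COLOR_RGB2HSV); 
    k=(h[...,1]>90)&(h[...,0]<25); h2=h[...,2]; k&=h2>.8*np.percentile(h2[k],95); print("  top",blob(k,.0004,.6,-.252,.04))
```

```text
pot (0.5765, -0.3841, 27.7)
pot (0.5757, -0.3838, 28.0)
foot (0.5989, -0.2502, 33.6)
  top (0.5991, -0.2503, 6.7)
foot (0.6018, -0.2423, 43.2)
  top (0.5991, -0.2508, 6.6)
foot (0.6074, -0.2415, 47.0)
  top (0.5981, -0.2509, 6.6)
foot (0.602, -0.2424, 43.3)
  top (0.5989, -0.2511, 6.6)
```

The brush stands vertical on the stand axis (0.599, -0.2505), and the pot is at (0.5765, -0.384). Now dip, dab and return.

Run:
```python
from act import *
x,y=.599,-.2505; yaw=np.arctan2(y,x)+np.pi/2
go(x,y,.24,yaw); bot.set_gripper(.45); lin(x,y,.081); bot.set_gripper(0,35); st("grip"); off=bot.read_position()[2]-.010
lin(x,y,.075+off,.1); st("up")
assert bot.read_gripper_width()>.1
px,py=.5762,-.384
lin(px,py,.085+off,.15); hit=lin(px,py,.011+off,.08,4); st("dip hit=%s tip=%.4f"%(hit,bot.read_position()[2]-off)); bot.wait(.5)
lin(px,py,.10+off,.1)
im,_=snap("side"); cv2.imwrite("pics/s1.png",cv2.resize(im[140:400,180:460,::-1],None,fx=2.4,fy=2.2))
for a in (155.25,):
    dx,dy=O+.0335*np.array([np.cos(np.radians(a)),np.sin(np.radians(a))])
    lin(dx,dy,.125+off,.15); lin(dx,dy,.075+off,.1); bot.wait(.2); hit=lin(dx,dy,.060+off,.02,3); st("dab hit=%s tip=%.4f"%(hit,bot.read_position()[2]-off)); bot.wait(.4)
    lin(dx,dy,.125+off,.1)
lin(x,y,.10+off,.2); lin(x,y,.062+off,.1); bot.wait(.3); hit=lin(x,y,.009+off,.05,5); st("stand hit=%s tip=%.4f"%(hit,bot.read_position()[2]-off))
```

```text
grip t 65.4 p [ 0.5997 -0.2507  0.082 ] F [0.1 0.6 3.4] w 0.174
up t 66.2 p [ 0.5985 -0.2503  0.1463] F [-0.2 -0.4 -0.4] w 0.176
dip hit=False tip=0.0117 t 68.3 p [ 0.5766 -0.3844  0.0837] F [ 0.4 -0.6  0.1] w 0.177
dab hit=True tip=0.0639 t 73.9 p [ 0.5453 -0.0205  0.1358] F [-0.   0.   4.4] w 0.174
stand hit=True tip=0.0099 t 78.3 p [ 0.5987 -0.2503  0.0819] F [-0.   0.6  4.9] w 0.177
```

Contact heights match: 63.9 mm on the tooth face and 9.9 mm on the tube floor. Release the brush and put the lid back.

Run:
```python
from act import *
p=bot.read_position(); bot.set_gripper(.45); lin(p[0],p[1],.24)
_,_,b2,d2=pickle.load(open("pot2.pkl","rb"))
k=disc(b2,d2,.50,-.32,.037,.009,.016); print("knob",k)
lx,ly=k[:2]; x,y=.5764,-.3842; yaw=np.arctan2(y,x)+np.pi/2
im,C=above(x,y,.24); m=rect(im,C,x,y,.042,.05); h=cv2.cvtColor(m,cv2.COLOR_RGB2HSV)
v=np.argwhere((h[...,1]>100)&(h[...,0]<25)); (u,r),R_=cv2.minEnclosingCircle(v.astype(np.int32)); print("pot now",x+.05-u*.0004,y+.05-r*.0004,R_*.4)
go(lx,ly,.16,yaw); bot.set_gripper(.5); lin(lx,ly,.0125); bot.set_gripper(0,40); st("grip"); z0=bot.read_position()[2]
lin(lx,ly,.15); st("up")
go(x,y,.16,yaw); lin(x,y,z0+.047,.1); bot.wait(.2); hit=lin(x,y,z0+.034,.03,4); st("on hit=%s above=%.1fmm"%(hit,1e3*(bot.read_position()[2]-z0-.037)))
```

```text
knob (np.float64(0.49944830985915495), np.float64(-0.31920531690140846), np.float64(0.008504117011245626))
pot now 0.5763598999023438 -0.38393451843261717 27.707119750976563
grip t 83.5 p [ 0.5001 -0.3197  0.0136] F [-0.4  0.1  5.7] w 0.192
up t 84.5 p [ 0.4988 -0.3187  0.1489] F [-0.  -0.8 -1.2] w 0.196
on hit=True above=-0.5mm t 86.7 p [ 0.5765 -0.3843  0.0501] F [0.9 0.1 0.9] w 0.195
```

Run:
```python
from act import *
bot.set_gripper(.5); p=bot.read_position(); lin(p[0],p[1],.22)
a,_=above(.5757,-.0345,.24); b,_=above(.585,-.32,.26); go(.45,-.15,.35,np.pi/2)
s,_=snap("side"); st()
s2=cv2.resize(s[90:400,170:450],(560,600))
m=np.hstack([np.vstack([a[:300],b[:300]]),s2]); cv2.imwrite("pics/fin.png",cv2.resize(m[...,::-1],(800,430),interpolation=cv2.INTER_AREA))
```

```text
t 92.9 p [ 0.4509 -0.1508  0.3497] F [ 0.2 -0.  -0.5] w 0.499
```

View pics/fin.png

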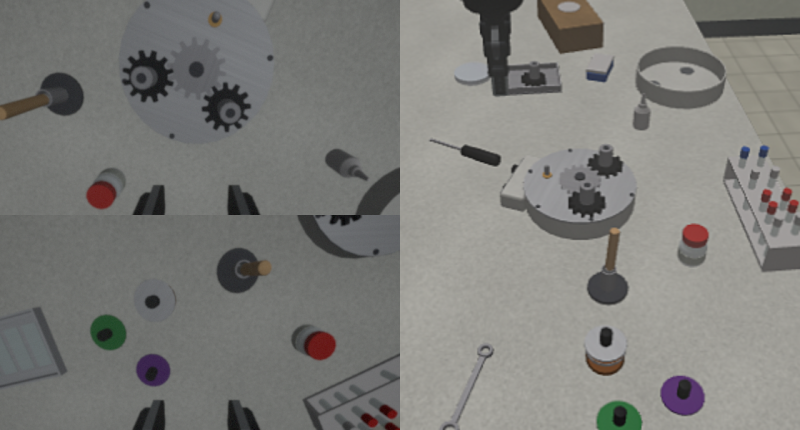

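All good: both gears are meshed at (148,76) and (226,107), the worn gear is in the tray (535,75), the brush is in its stand (612,265) and the lid is on the pot (605,350). Handing in.

```bash
python3 -c "
from cell import bot
print(bot.close_job())"
```

```text
the job is handed in; nothing more can be done
None
```

The job is done and handed in at about 93 s on the robot's clock, well inside the 210 s limit; no verdict was reported.

- **Worn gear:** it was lifted off its stud and laid upright in the parts tray.
- **Sound gears:** only two were on the bench, and both now sit hub up on studs 1 and 2. I turned each to the tooth phase measured in the pictures. Both dropped home within 0.1 mm without touching the drive teeth, so no rocking was needed. One gear had been knocked about 4 cm aside and was found again before I gripped it.
- **Greasing:** the brush tip went down to 11.7 mm above the bench in the pot, then touched one drive-gear tooth at 63.9 mm (its upper face is at 64 mm). I dabbed that one tooth only, with about 4 N.
- **Brush and lid:** the brush stands back in its stand, on the tube floor. The lid is on the upright pot, reading 0.5 mm below nominal, which is within what I can measure.

The last pictures show everything in place and the look-alike lids and nearby bystanders where they were. I did not check the bystanders' positions by measurement. Two early measurements failed and were redone: the first wrist pictures looked at the horizon because I had the tool axis wrong, and the first drive-gear fit was thrown off by the worn gear.

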